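# Run the locked slide up to its end stop

## Robot

A 7-joint arm with a two-finger parallel gripper is mounted at the origin on a cart in front of the work surface, level with it; the furniture and walls round the work are solid. World frame = base frame: x ahead of the robot, y to its left, z up, the work surface at z = 0. Lengths are in m, angles in rad, forces in N, time in s.
With the tool pointing down it reaches from about 0.4 to 0.85 m from the base axis. Payload 4.5 kg.
Tool frame: the origin (TCP) lies midway between the tips of the shut fingers; the grasp point (between the pads) lies 19 mm behind it; z points along the fingers, y is the line along which they close (so a half turn about z gives the same grasp; the last joint's range is limited). The gripper opens to 88 mm and grips with 3 to 60 N. Pads are 18 mm wide; open, the fingers measure 123 mm over their backs; the gripper's body (75 mm by 187 mm) begins 45 mm behind the grasp point.
Start: joints at [1.275, 0.689, -0.195, 1.565, 0.157, 0.902, -0.215], TCP at [0.202, -0.591, 0.239] pointing down, gripper open.
Joint ranges: [-3.01, 3.01], [-0.46, 2.08], [-1.47, 1.51], [0.13, 2.56], [-1, 4.14], [0.04, 2.09], [-2.66, 2.66]. Speed limits (rad/s): [2.57, 2.57, 3.14, 3.14, 3.14, 3.14, 3.14].

## Interface

Orientations are given as a unit quaternion [x, y, z, w].
In Python, from plant import r gives the robot as it stands.
- The arm moves only by the tool carry_out, never from a script. Its argument "plan" is a list of rows, each an object with "rot": the turn, a rotation vector about the tool's x, y, z in rad, a list of three; "xyz": the shift along the tool's x, y, z in m, a list of three; "grip": the closure in counts, from 0 (fully open) to 255 (shut). In form: [{"rot": [wx, wy, wz], "xyz": [dx, dy, dz], "grip": grip}, ...]. A call has 1 to 8 rows; each row is the pose to reach, as a shift and turn from the pose commanded when the call began, along the tool's axes at that moment; what a row does not reach only later rows make up. A row lasts 1/12 s, in which the tool goes at most 41.7 mm and 7.16 degrees, less where a joint would pass 70% of its speed; a pose out of reach is approached as far as the arm can. A call with a gripper value outside its range is refused whole. The fingers move at their own pace and stop on an object; "squeeze" is the grip in N (left out, the last holds). Time passes only in rows, so rows that repeat a pose let the fingers close. It gives the time, the measured TCP pose, the force, the opening and the grip force at its end, in the units of the state.
- r.get_state(): the state, without advancing time (a new reading comes with each control period).
- r.snapshot(name): name is "scene" or "top" or "wrist"; returns the picture (420x560x3 uint8, red, green, blue); there is no depth.
- r.camera_params(name): a dict with "fx", "fy", "cx", "cy" (pixels), "distortion" ([k1, k2, p1, p2, k3] as OpenCV has them; the pictures are not rectified), "position" and "attitude" of the camera in the world; the wrist camera has in their place "hand_eye" (4x4, takes a point from camera to tool coordinates, whose origin is the TCP and whose axes are the flange's). Camera axes: x right, y down, z forward; pixel columns grow to the right and rows downward; lengths in m; the calibration is good to about 2 mm. A picture is of the moment at which its call begins: read the wrist's pose just before it. camera_params takes no time and is no camera call.
- r.finish_job(): hands the job in; it is judged then, once.
The state is a dict: "clock": time; "q": joint angles; "qd": joint speeds; "joint_torque": joint torques, N m; "tool_pos": TCP position; "eef_rot": TCP orientation; "contact_force": force on the tool from outside, world axes, zero at the start; "moment": the same for the moment, N m; "opening": opening from 0.0 (shut) to 1.0 (fully open); "finger_force": force on a finger pad.
Only numpy, scipy, OpenCV 4.12 (cv2) and the standard library are available. Lean on these libraries where they do the work, as an engineer would, in place of code of your own. Each camera call takes 0.05 s, during which the arm holds its last target. There are 200 camera calls.

## Task

With a fingertip, press the red lock button on the blue carriage down and keep it down while you push the carriage along its rail until it rests against the yellow end stop, then let the button spring up so that the carriage is locked there. Do not touch the small steel part that rides in its nest, and leave everything else as it stands; nothing is to be lifted or carried.

Things in the scene. Friction and masses are not known exactly. Their poses are not given: they have to be found in the camera images.
- rail: straight aluminium slide rail, 340 mm long (its y), 50 mm wide (66 mm at its feet), top 24 mm above the table, bolted down; origin at the centre of its underside. The carriage travels along the rail's own +y, towards the end stop; z is up
- carriage (a joint): travel of the blue carriage along the rail's +y, m; 0 at the start. The carriage is a saddle 105 mm long and 68 mm wide, top 44 mm above the table; it slides with 1 to 2 N plus light damping once unlocked, and while the button is up a pin between hidden teeth locks it, with 1 mm of play
- lock_button (a joint): how far the button is pressed, m: 0 up (locked), 0.007 fully down. It starts to move at 6 N and is fully down at 10 N; the lock is free from 3.5 mm, so press it right down. Let go in the first 70 mm of travel it springs up between the next teeth; against the end stop it springs up behind the stop's catch and locks there (within 1 mm); let go short of the stop it may rest half-way up on a tooth
- button_top (a point): centre of the top of the red lock button, a 36x36 mm plate, 53 mm above the table when up (46 mm when down, still 2 mm proud of the saddle); the point moves with the button; x across the rail, y the direction of travel, z up. From 21 to 29 mm ahead of this point (+y) stands an aluminium thumb lug fixed to the carriage, 44 mm wide, its top 23 mm above the unpressed button: a fingertip on the button that moves along +y comes to bear on it and pushes the carriage
- carriage_front (a point): middle of the rubber bumper on the carriage's leading face, 84 mm ahead (+y) of the button's centre; it is what meets the end stop
- nest (a point): centre of the floor of the part nest on the carriage, 44 mm above the table and 53 mm ahead (+y) of the button's centre, with aluminium walls 9 mm high round it
- part: pair of nested steel U channels, 30x17x20 mm, riding loose in the nest, 1.5 to 2 mm of play each way; not to be touched; origin at the centre of its underside, so its top is 20 mm higher
- stop_face (a point): middle of the end stop's face towards the carriage; the stop is a yellow yoke 66 mm wide, 26 mm along the rail and 48 mm high above the table (screw to 53 mm), fixed on the rail, in a different place each time, 80 to 140 mm ahead of the carriage's bumper; y is the direction of travel
- oil_can: green oil can with a brass-coloured spout, 64x82x151 mm, loose bystander; origin at the centre of its underside
- pliers: long-nose pliers with yellow handles, 60x192x11 mm, lying loose, a bystander; origin at the centre of the underside
- clip_near: second cast latch clip, 17x58x30 mm, loose on the table, a bystander; origin at the centre of its underside
- spare_1: spare pair of nested U channels, 30x17x20 mm, loose on the table, a bystander; origin at the centre of its underside
- spare_2: second spare pair of nested U channels, 30x17x20 mm, loose on the table, a bystander; origin at the centre of its underside
- clip: cast latch clip, 17x58x30 mm, loose on the table, a bystander; origin at the centre of its underside
- square: small steel angle, 70x126x9 mm, loose on the table, a bystander; origin at the centre of its underside

How it is judged:
On the way, in this order (a step that is already met when the one before it is completed fails the run):
1. the lock button is pressed while the carriage is still at its start (value of joint lock_button above 0.0035 m and value of joint carriage below 0.03 m), for 0.05 s.
2. the carriage has reached the end stop with the button still held down (y of carriage_front in the frame of stop_face above -0.0025 m and value of joint lock_button above 0.003 m), for 0.05 s.
At the end, for the whole second after the job is handed in: the carriage's bumper is within 2.5 mm of the end stop's face and still, the button has sprung back up (less than 0.7 mm pressed), the part sits in its nest (within 6 mm) and the loose bystanders are within 15 mm of where they stood (y of carriage_front in the frame of stop_face above -0.0025 m and value of joint lock_button below 0.0007 m and velocity of joint carriage below 0.005 m/s and distance between part and nest below 0.006 m and linear speed of part below 0.02 m/s and distance of each of oil_can, pliers, clip_near, spare_1, spare_2, clip, square from where it was at the start of the episode below 0.015 m); the robot touches nothing.
It fails at once if the carriage is slid along with its button up (value of joint carriage above 0.004 m and velocity of joint carriage above 0.03 m/s and value of joint lock_button below 0.0003 m).
It fails at once if the robot touches the part in the nest (contact force between any of the fingers, the arm and part above 0.5 N).
It fails at once if the part is lifted or thrown out of its nest (distance between part and nest above 0.012 m).
It fails at once if a bystander is lifted, carried or knocked away (distance of any of oil_can, pliers, clip_near, spare_1, spare_2, clip, square from where it was at the start of the episode above 0.02 m).
It also fails if it takes over 34 s, if anything falls off the work surface, if the arm or the gripper's body presses on something with over 40 N, if the wrist force passes 120 N, or if a joint passes its speed limit or range.

## Working session

There is one attempt and no reset: what is moved stays moved. The work goes in short steps, Python scripts to look and compute and a tool call to move; the robot and the scene stay as the last step left them, time stands still between calls to the robot, and variables do not carry over. Pictures are saved under pics/ and viewed, at most 10 in all, crops included, and the job is handed in when it is done.

Besides the shell and the picture viewer there is one more tool, called after "Emit:" as a command line: name --argument value ..., lists and objects as JSON in quotes. carry_out: Moves the arm, as the interface text tells. Its arguments: {"type":"object","properties":{"plan":{"type":"array"},"squeeze":{"type":"number"}},"required":["plan"]}

```bash
mkdir -p pics; ls
python3 - <<'E'
from plant import r
import cv2,numpy as np
s=r.get_state();print(s)
for n in("scene","top","wrist"):
    p=r.camera_params(n);print(n,p)
a=r.snapshot("scene");b=r.snapshot("top")
cv2.imwrite("pics/scene.png",a[:,:,::-1]);cv2.imwrite("pics/top.png",b[:,:,::-1])
E
```

```text
pics
{'clock': 0.0, 'q': array([ 1.27478787,  0.68996349, -0.19450714,  1.56634238,  0.15730586,
        0.9025085 , -0.21509093]), 'qd': array([-4.81665273e-05, -5.83743394e-04, -1.61312023e-04,  5.78464973e-04,
        1.84640694e-03, -3.27953402e-04, -1.25821138e-03]), 'joint_torque': array([-3.05351068e-04, -5.27564728e+01, -1.26687918e+00, -1.53429687e+01,
       -5.26564848e-02,  6.61678831e-03,  1.68708639e-04]), 'tool_pos': array([ 0.20215528, -0.5907333 ,  0.2379231 ]), 'eef_rot': array([ 9.86426148e-01,  1.64202976e-01, -2.21417591e-04, -8.87725849e-04]), 'contact_force': array([-0.36243433,  0.87445972, -0.5428423 ]), 'moment': array([-0.03848947, -0.01688212,  0.00242666]), 'finger_force': 0.0, 'opening': 1.0018401926490372}
scene {'fx': 499.38335915335466, 'fy': 499.38335915335466, 'cx': 277.41438574033083, 'cy': 212.93780443165906, 'distortion': array([-0.16991191,  0.        ,  0.        ,  0.        ,  0.        ]), 'position': array([-0.0807923 ,  0.53095341,  0.8511039 ]), 'attitude': array([-0.39281467,  0.8276317 , -0.36338078,  0.16934231])}
top {'fx': 543.463615893477, 'fy': 543.463615893477, 'cx': 282.5252476203324, 'cy': 211.63057554688322, 'distortion': array([0.0020831, 0.       , 0.       , 0.       , 0.       ]), 'position': array([ 0.42631817, -0.01952948,  1.41384852]), 'attitude': array([ 0.70809677, -0.70404428,  0.03624386, -0.04008744])}
wrist {'fx': 331.62987129501573, 'fy': 331.62987129501573, 'cx': 274.17959894405163, 'cy': 209.14530870629022, 'distortion': array([-0.00687427,  0.        ,  0.        ,  0.        ,  0.        ]), 'hand_eye': array([[-1.51004070e-03, -9.50360985e-01, -3.11145816e-01,
         8.15255359e-02],
       [ 9.99998794e-01, -1.54777315e-03, -1.25650598e-04,
        -5.92438125e-04],
       [-3.62169715e-04, -3.11145631e-01,  9.50362176e-01,
        -1.46013916e-01],
       [ 0.00000000e+00,  0.00000000e+00,  0.00000000e+00,
         1.00000000e+00]])}
```

View pics/top.png

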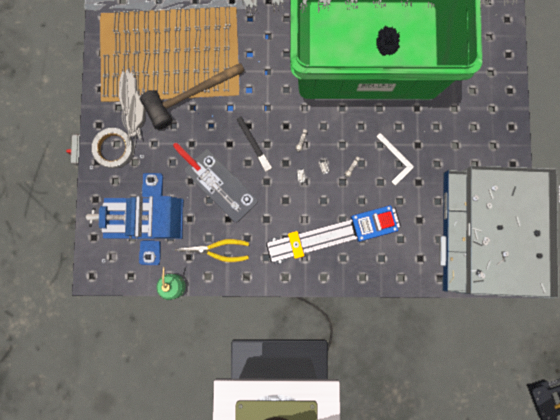

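View pics/scene.png

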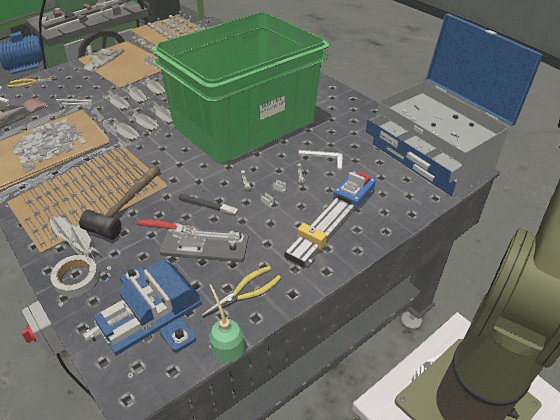

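Top view: red button at about (387,219), blue carriage round (376,224), yellow stop at (295,245), and the rail runs left and slightly down in the picture. The scene view shows the red button at (355,180), with the rail's surroundings free. Next I'll measure by colour.

```bash
cat > h.py <<'E'
from plant import r
import cv2,numpy as np
from scipy.spatial.transform import Rotation as R
def pose(n,s=None):
    p=r.camera_params(n)
    K=np.array([[p['fx'],0,p['cx']],[0,p['fy'],p['cy']],[0,0,1]])
    if n=="wrist":
        Rt=R.from_quat(s['eef_rot']).as_matrix();H=p['hand_eye']
        return K,p['distortion'],Rt@H[:3,:3],Rt@H[:3,3]+s['tool_pos']
    return K,p['distortion'],R.from_quat(p['attitude']).as_matrix(),p['position']
def cast(n,px,z,s=None):
    K,d,M,o=pose(n,s)
    u=cv2.undistortPoints(np.array(px,float).reshape(-1,1,2),K,d).reshape(-1,2)
    v=np.c_[u,np.ones(len(u))]@M.T
    return o+v*((z-o[2])/v[:,2])[:,None]
def proj(n,P,s=None):
    K,d,M,o=pose(n,s)
    return cv2.projectPoints((np.array(P,float).reshape(-1,3)-o)@M,np.zeros(3),np.zeros(3),K,d)[0].reshape(-1,2)
def mask(im,lo,hi,box):
    h=cv2.cvtColor(im,cv2.COLOR_RGB2HSV)
    m=cv2.inRange(h,lo,hi)
    if lo[0]==0: m|=cv2.inRange(h,(172,lo[1],lo[2]),(180,255,255))
    b=np.zeros_like(m);x0,y0,x1,y1=box;b[y0:y1,x0:x1]=m[y0:y1,x0:x1]
    c=max(cv2.findContours(b,cv2.RETR_EXTERNAL,cv2.CHAIN_APPROX_NONE)[0],key=cv2.contourArea)
    return c
RED=((0,120,60),(8,255,255));YEL=((18,120,80),(34,255,255));BLU=((100,120,50),(125,255,255))
E
python3 - <<'E'
from h import *
t=cv2.imread("pics/top.png")[:,:,::-1].copy();s=cv2.imread("pics/scene.png")[:,:,::-1].copy()
for n,im,bs in(("top",t,((370,200,410,240),(280,225,310,265),(345,200,405,250))),("scene",s,((335,160,385,205),(290,215,335,255),(330,165,380,210)))):
    for nm,c,b,z in(("red",RED,bs[0],.053),("yel",YEL,bs[1],.048),("blu",BLU,bs[2],.044)):
        k=mask(im,*c,b);q=cv2.minAreaRect(k.astype(np.float32))
        M=cv2.moments(k)
        W=cast(n,k.reshape(-1,2),z)[:,:2];rr=cv2.minAreaRect(W.astype(np.float32))
        print(n,nm,cv2.contourArea(k),np.round(q[0],1),"world rect",np.round(rr[0],4),np.round(rr[1],4),round(rr[2],1))
E
```

```text
top red 171.5 [385.5 219.7] world rect [ 0.5549 -0.2705] [0.0365 0.0338] 16.3
top yel 240.0 [295.7 244.4] world rect [ 0.4918 -0.0452] [0.0676 0.0269] 14.8
top blu 1019.5 [374.  223.1] world rect [ 0.5472 -0.2436] [0.0682 0.1062] 15.6
scene red 33.0 [363.1 176.1] world rect [ 0.5493 -0.2791] [0.0244 0.0503] 69.3
scene yel 336.0 [311.4 235.2] world rect [ 0.4832 -0.0361] [0.0787 0.0489] 14.3
scene blu 191.5 [353.9 189.1] world rect [ 0.5402 -0.2351] [0.0749 0.1231] 16.3
```

Run:
```python
from h import *
s=r.get_state();p=s['tool_pos']
print("tcp px top",proj("top",[p]),"scene",proj("scene",[p]))
T=[(445,170),(445,295),(468,295),(555,170),(441,265)]
print("box top z0",cast("top",T,0)[:,:2].round(3).tolist());print("z.12",cast("top",T,.12)[:,:2].round(3).tolist())
print("toolbox near edges from scene z0",cast("scene",[(453,193),(366,130)],0).round(3).tolist())
w=r.snapshot("wrist");cv2.imwrite("pics/w0.png",w[:,:,::-1])
ang=np.deg2rad(15.6);u=np.array([-np.sin(ang),np.cos(ang)])
b=np.array([.5546,-.2695])
Rt=R.from_quat(s['eef_rot']);Rg=R.from_matrix(np.c_[[u[0],u[1],0],[u[1],-u[0],0],[0,0,-1]])
for nm,P in(("way",[.36,-.33,.33]),("above",[*(b+.007*u),.16])):
    print(nm,Rt.inv().apply(np.array(P)-p).round(4))
print("rot",(Rt.inv()*Rg).as_rotvec().round(4))
```

```text
tcp px top [[556.90834551 379.65288711]] scene [[566.09440056 137.82879494]]
box top z0 [[0.692, -0.439], [0.366, -0.43], [0.367, -0.489], [0.694, -0.727], [0.443, -0.422]]
z.12 [[0.67, -0.403], [0.371, -0.395], [0.372, -0.449], [0.671, -0.667], [0.442, -0.388]]
toolbox near edges from scene z0 [[0.392, -0.474, 0.0], [0.749, -0.511, 0.0]]
way [ 0.2338 -0.1958 -0.0917]
above [ 0.4379 -0.1967  0.0783]
rot [-1.3000e-03 -1.2000e-03 -1.5132e+00]
```

View pics/w0.png

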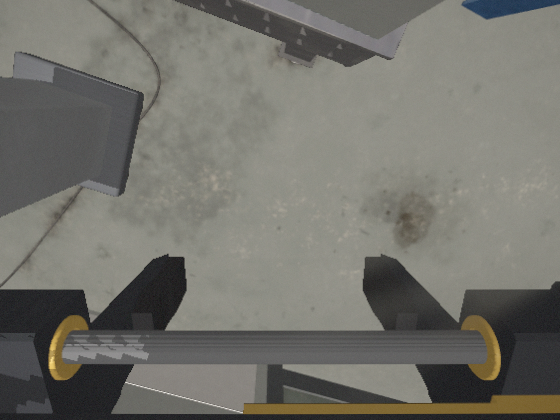

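The wrist view shows only floor, with the fingertips at about (170,265) and (380,265). That means the start pose is off the table, clear of the toolbox. I'll go to the waypoint, closing the fingers on the way.

Emit:
carry_out --plan '[{"rot":[0,0,-0.1],"xyz":[0.02,-0.017,-0.03],"grip":255},{"rot":[0,0,-0.22],"xyz":[0.045,-0.037,-0.055],"grip":255},{"rot":[0,0,-0.34],"xyz":[0.075,-0.062,-0.075],"grip":255},{"rot":[0,0,-0.46],"xyz":[0.105,-0.088,-0.09],"grip":255},{"rot":[0,0,-0.58],"xyz":[0.135,-0.113,-0.09],"grip":255},{"rot":[0,0,-0.7],"xyz":[0.165,-0.138,-0.09],"grip":255},{"rot":[0,0,-0.82],"xyz":[0.2,-0.167,-0.09],"grip":255},{"rot":[0,0,-0.94],"xyz":[0.234,-0.196,-0.09],"grip":255}]' --squeeze 20

```text
clock: 0.82
tool_pos: [0.3573, -0.3343, 0.3288]
eef_rot: [0.804, 0.595, -0.0, 0.0]
contact_force: [0.9, -0.8, -0.5]
opening: 0.421
finger_force: 0.0
```

```bash
cat > go.py <<'E'
from h import *
import sys
ang=np.deg2rad(15.6);u=np.array([-np.sin(ang),np.cos(ang)])
b=np.array([.5546,-.2695])
Rg=R.from_matrix(np.c_[[u[0],u[1],0],[u[1],-u[0],0],[0,0,-1]])
def to(along,z,side=0):
    s=r.get_state();Rt=R.from_quat(s['eef_rot']);p=s['tool_pos']
    P=[*(b+along*u+side*np.array([u[1],-u[0]])),z]
    print(round(s['clock'],2),p.round(4),"xyz",Rt.inv().apply(np.array(P)-p).round(4),"rot",(Rt.inv()*Rg).as_rotvec().round(4),"F",s['contact_force'].round(1),s['opening'].__round__(3))
if __name__=="__main__": to(float(sys.argv[1]),float(sys.argv[2]))
E
python3 go.py 0.0 0.2
```

```text
0.82 [ 0.3573 -0.3343  0.3288] xyz [0.1195 0.1699 0.1288] rot [ 0.000e+00  5.000e-04 -5.679e-01] F [ 0.9 -0.8 -0.5] 0.421
```

Emit:
carry_out --plan '[{"rot":[0,0,-0.1],"xyz":[0.02,0.028,0.018],"grip":255},{"rot":[0,0,-0.2],"xyz":[0.038,0.054,0.036],"grip":255},{"rot":[0,0,-0.3],"xyz":[0.056,0.08,0.054],"grip":255},{"rot":[0,0,-0.4],"xyz":[0.074,0.106,0.072],"grip":255},{"rot":[0,0,-0.5],"xyz":[0.092,0.132,0.092],"grip":255},{"rot":[0,0,-0.568],"xyz":[0.108,0.156,0.112],"grip":255},{"rot":[0,0,-0.568],"xyz":[0.119,0.17,0.129],"grip":255},{"rot":[0,0,-0.568],"xyz":[0.119,0.17,0.129],"grip":255}]'

```text
clock: 1.48
tool_pos: [0.5563, -0.2689, 0.1959]
eef_rot: [0.605, 0.796, 0.001, -0.002]
contact_force: [-0.1, -1.3, 0.3]
opening: 0.006
finger_force: 0.0
```

Run:
```python
from h import *
import go
s=r.get_state();w=r.snapshot("wrist");cv2.imwrite("pics/w1.png",w[:,:,::-1])
go.to(0.007,.09)
b=go.b;u=go.u
k=mask(w,*RED,(0,0,560,420));W=cast("wrist",k.reshape(-1,2),.053,s)[:,:2]
rr=cv2.minAreaRect(W.astype(np.float32));print(rr)
d=W-b;n=np.array([u[1],-u[0]]);print("red along",(d@u).min(),(d@u).max(),"side",(d@n).min(),(d@n).max())
print(proj("wrist",[[*b,.053]],s),proj("wrist",[[*(b+.084*u),.04],[*(b+.25*u),.04]],s))
```

```text
1.53 [ 0.5546 -0.2708  0.1976] xyz [0.0079 0.0005 0.1076] rot [-0.0022 -0.0033 -0.0026] F [-0.6 -0.6  0.3] 0.005
((0.5556797385215759, -0.2721271514892578), (0.036376405507326126, 0.03214261680841446), 15.482312202453613)
red along -0.018927537314475842 0.013287644278708717 side -0.017836901131184545 0.018494565878107584
[[271.83856595 196.28753988]] [[ 271.53489369   98.75914417]
 [ 270.53195833 -144.51077685]]
```

View pics/w1.png

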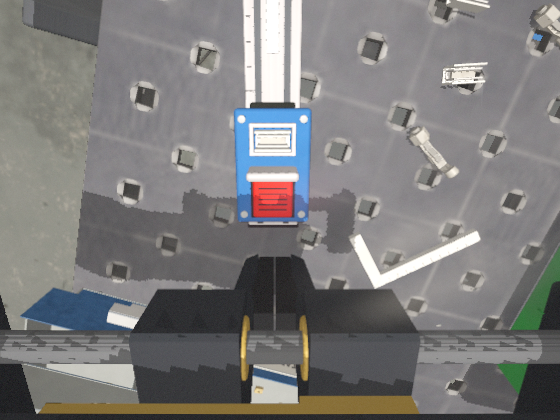

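The wrist view shows the carriage square to the tool: red button at (272,200), lug at (272,177), and the part in its nest at (272,140), with nothing in the way. The estimate agrees within about 1 mm. I'll go down to just above the button, then press.

Emit:
carry_out --plan '[{"rot":[0,0,0],"xyz":[0.003,0,0.02],"grip":255},{"rot":[0,0,0],"xyz":[0.006,0,0.05],"grip":255},{"rot":[0,0,0],"xyz":[0.006,0,0.08],"grip":255},{"rot":[0,0,0],"xyz":[0.006,0,0.105],"grip":255},{"rot":[0,0,0],"xyz":[0.006,0,0.125],"grip":255},{"rot":[0,0,0],"xyz":[0.006,0,0.135],"grip":255},{"rot":[0,0,0],"xyz":[0.006,0,0.135],"grip":255},{"rot":[0,0,0],"xyz":[0.006,0,0.135],"grip":255}]'

```text
clock: 2.2
tool_pos: [0.5528, -0.2678, 0.0657]
eef_rot: [0.607, 0.795, -0.0, 0.0]
contact_force: [-0.2, 0.6, 0.3]
opening: 0.004
finger_force: 0.0
```

Run:
```python
from h import *
import go
go.to(0.006,.046)
w=r.snapshot("wrist");cv2.imwrite("pics/w2.png",w[:,:,::-1])
```

```text
2.2 [ 0.5528 -0.2678  0.0657] xyz [0.0039 0.0013 0.0197] rot [ 0.0002  0.0009 -0.0063] F [-0.2  0.6  0.3] 0.004
```

View pics/w2.png

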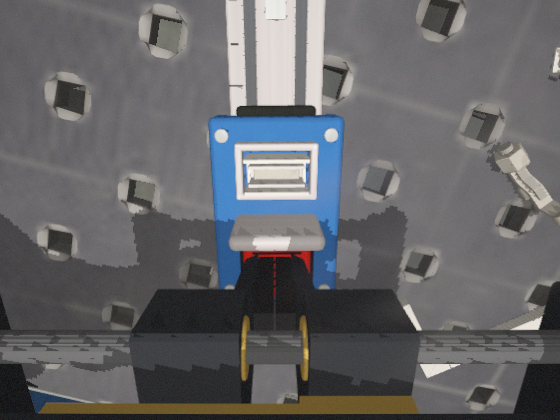

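The fingers are over the red button at about (275,260), centred behind the lug at (277,240), with the nest and part clear ahead at (277,170). Now I'll press down.

Emit:
carry_out --plan '[{"rot":[0,0,-0.006],"xyz":[0.002,0.001,0.005],"grip":255},{"rot":[0,0,-0.006],"xyz":[0.002,0.001,0.01],"grip":255},{"rot":[0,0,-0.006],"xyz":[0.002,0.001,0.014],"grip":255},{"rot":[0,0,-0.006],"xyz":[0.002,0.001,0.017],"grip":255},{"rot":[0,0,-0.006],"xyz":[0.002,0.001,0.02],"grip":255},{"rot":[0,0,-0.006],"xyz":[0.002,0.001,0.02],"grip":255},{"rot":[0,0,-0.006],"xyz":[0.002,0.001,0.02],"grip":255}]'

```text
clock: 2.83
tool_pos: [0.5542, -0.2647, 0.0464]
eef_rot: [0.604, 0.797, 0.0, 0.001]
contact_force: [-2.4, 1.7, 12.4]
opening: 0.005
finger_force: 6.2
```

Fully down (z 46 mm, 12 N). I'll add a little preload and push ahead.

Emit:
carry_out --plan '[{"rot":[0,0,0],"xyz":[0.001,0,0.002],"grip":255},{"rot":[0,0,0],"xyz":[0.004,0,0.003],"grip":255},{"rot":[0,0,0],"xyz":[0.008,0,0.003],"grip":255},{"rot":[0,0,0],"xyz":[0.013,0,0.003],"grip":255},{"rot":[0,0,0],"xyz":[0.019,0,0.003],"grip":255},{"rot":[0,0,0],"xyz":[0.025,0,0.003],"grip":255},{"rot":[0,0,0],"xyz":[0.031,0,0.003],"grip":255},{"rot":[0,0,0],"xyz":[0.037,0,0.003],"grip":255}]'

```text
clock: 3.5
tool_pos: [0.5451, -0.2321, 0.0462]
eef_rot: [0.605, 0.796, -0.001, 0.004]
contact_force: [-6.2, -2.6, 32.6]
opening: 0.004
finger_force: 16.1
```

Run:
```python
from h import *
import go
go.to(0.147,.045)
w=r.snapshot("wrist");cv2.imwrite("pics/w3.png",w[:,:,::-1])
```

```text
3.5 [ 0.5451 -0.2321  0.0462] xyz [ 0.1084 -0.0011  0.0003] rot [ 0.0026  0.0076 -0.0011] F [-6.2 -2.6 32.6] 0.004
```

View pics/w3.png

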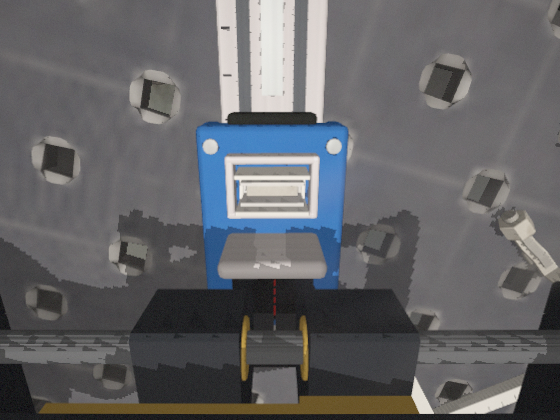

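The carriage rides along with the button under the fingers, and the part is steady in its nest at (272,188). 32 N is more than needed, so I'll ease the press slightly and continue.

Emit:
carry_out --plan '[{"rot":[0,0,0],"xyz":[0.006,-0.001,-0.001],"grip":255},{"rot":[0,0,0],"xyz":[0.012,-0.001,-0.001],"grip":255},{"rot":[0,0,0],"xyz":[0.018,-0.001,-0.001],"grip":255},{"rot":[0,0,0],"xyz":[0.024,-0.001,-0.001],"grip":255},{"rot":[0,0,0],"xyz":[0.03,-0.001,-0.001],"grip":255},{"rot":[0,0,0],"xyz":[0.036,-0.001,-0.001],"grip":255},{"rot":[0,0,0],"xyz":[0.042,-0.001,-0.001],"grip":255},{"rot":[0,0,0],"xyz":[0.048,-0.001,-0.001],"grip":255}]'

```text
clock: 4.22
tool_pos: [0.5319, -0.1849, 0.0462]
eef_rot: [0.605, 0.796, -0.0, 0.004]
contact_force: [-3.9, -2.4, 25.9]
opening: 0.005
finger_force: 13.4
```

```bash
python3 go.py 0.147 .045
```

```text
4.22 [ 0.5319 -0.1849  0.0462] xyz [ 0.0594 -0.0009  0.0009] rot [ 0.0044  0.0058 -0.0003] F [-3.9 -2.4 25.9] 0.005
```

Emit:
carry_out --plan '[{"rot":[0,0,0],"xyz":[0.006,-0.001,0],"grip":255},{"rot":[0,0,0],"xyz":[0.012,-0.001,0],"grip":255},{"rot":[0,0,0],"xyz":[0.018,-0.001,0],"grip":255},{"rot":[0,0,0],"xyz":[0.024,-0.001,0],"grip":255},{"rot":[0,0,0],"xyz":[0.03,-0.001,0],"grip":255},{"rot":[0,0,0],"xyz":[0.035,-0.001,0],"grip":255},{"rot":[0,0,0],"xyz":[0.039,-0.001,0],"grip":255},{"rot":[0,0,0],"xyz":[0.042,-0.001,0],"grip":255}]'

```text
clock: 4.88
tool_pos: [0.5203, -0.1437, 0.0462]
eef_rot: [0.604, 0.797, 0.001, 0.004]
contact_force: [-0.9, -1.0, 28.8]
opening: 0.006
finger_force: 14.1
```

Run:
```python
from h import *
import go
go.to(0.147,.045)
w=r.snapshot("wrist");cv2.imwrite("pics/w4.png",w[:,:,::-1])
```

```text
4.88 [ 0.5203 -0.1437  0.0462] xyz [ 0.0166 -0.0008  0.0011] rot [0.0062 0.0048 0.0008] F [-0.9 -1.  28.8] 0.006
```

View pics/w4.png

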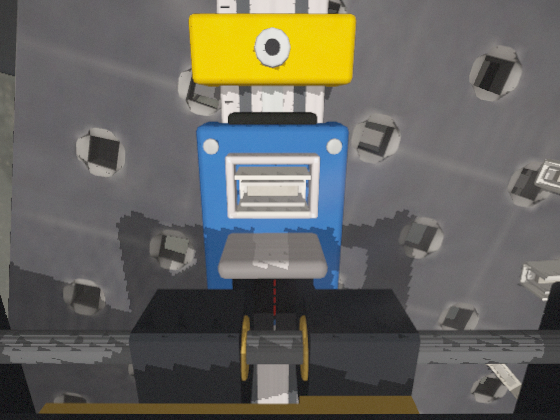

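The stop's lower edge is at row 85 and the bumper's front at row 112, which leaves a gap of about 11 mm. I'll continue slowly until the force along the rail rises.

Emit:
carry_out --plan '[{"rot":[0,0,0],"xyz":[0.003,-0.001,0],"grip":255},{"rot":[0,0,0],"xyz":[0.006,-0.001,0],"grip":255},{"rot":[0,0,0],"xyz":[0.009,-0.001,0],"grip":255},{"rot":[0,0,0],"xyz":[0.012,-0.001,0],"grip":255},{"rot":[0,0,0],"xyz":[0.014,-0.001,0],"grip":255},{"rot":[0,0,0],"xyz":[0.016,-0.001,0],"grip":255},{"rot":[0,0,0],"xyz":[0.017,-0.001,0],"grip":255},{"rot":[0,0,0],"xyz":[0.017,-0.001,0],"grip":255}]'

```text
clock: 5.6
tool_pos: [0.5171, -0.1324, 0.0462]
eef_rot: [0.606, 0.796, 0.0, 0.007]
contact_force: [3.7, -10.3, 23.6]
opening: 0.007
finger_force: 11.7
```

Run:
```python
from h import *
import go
go.to(0.147,.045)
w=r.snapshot("wrist");cv2.imwrite("pics/w5.png",w[:,:,::-1])
```

```text
5.6 [ 0.5171 -0.1324  0.0462] xyz [ 0.0049 -0.0008  0.0012] rot [ 0.0085  0.0111 -0.003 ] F [  3.7 -10.3  23.6] 0.007
```

View pics/w5.png

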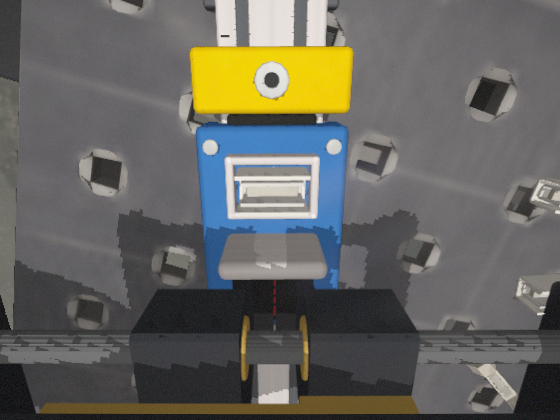

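The bumper is under the stop's edge at about (272,115), and there is an 11 N reaction along the rail. The carriage is at the stop. I'll push a little more onto the lug, holding the button down, then lift.

Emit:
carry_out --plan '[{"rot":[0,0,0],"xyz":[0.002,0,-0.001],"grip":255},{"rot":[0,0,0],"xyz":[0.004,0,-0.001],"grip":255},{"rot":[0,0,0],"xyz":[0.006,0,-0.001],"grip":255},{"rot":[0,0,0],"xyz":[0.006,0,-0.001],"grip":255},{"rot":[0,0,0],"xyz":[0.006,0,-0.001],"grip":255}]'

```text
clock: 6.07
tool_pos: [0.5161, -0.1303, 0.0465]
eef_rot: [0.607, 0.795, -0.001, 0.008]
contact_force: [7.2, -18.1, 13.5]
opening: 0.002
finger_force: 15.1
```

```bash
python3 go.py 0.147 .045
```

```text
6.07 [ 0.5161 -0.1303  0.0465] xyz [ 0.0026 -0.0003  0.0014] rot [ 0.0077  0.0148 -0.0064] F [  7.2 -18.1  13.5] 0.002
```

19 N along the rail, so the carriage is held firmly against the stop. I'll lift straight up, easing the push once the button is up.

Emit:
carry_out --plan '[{"rot":[0,0,0],"xyz":[-0.002,0,-0.003],"grip":255},{"rot":[0,0,0],"xyz":[-0.003,0,-0.007],"grip":255},{"rot":[0,0,0],"xyz":[-0.003,0,-0.011],"grip":255},{"rot":[0,0,0],"xyz":[-0.004,0,-0.015],"grip":255},{"rot":[0,0,0],"xyz":[-0.006,0,-0.017],"grip":255},{"rot":[0,0,0],"xyz":[-0.012,0,-0.019],"grip":255},{"rot":[0,0,0],"xyz":[-0.016,0,-0.021],"grip":255},{"rot":[0,0,0],"xyz":[-0.016,0,-0.021],"grip":255}]'

```text
clock: 6.73
tool_pos: [0.5146, -0.1373, 0.065]
eef_rot: [0.605, 0.796, 0.0, 0.0]
contact_force: [-0.1, 0.3, 0.4]
opening: 0.004
finger_force: 0.0
```

```bash
python3 go.py 0.135 .10
```

```text
6.73 [ 0.5146 -0.1373  0.065 ] xyz [-0.0031  0.003  -0.035 ] rot [ 0.0005  0.0004 -0.0004] F [-0.1  0.3  0.4] 0.004
```

Free of contact. Now straight up for a look.

Emit:
carry_out --plan '[{"rot":[0,0,0],"xyz":[0,0,-0.02],"grip":255},{"rot":[0,0,0],"xyz":[0,0,-0.05],"grip":255},{"rot":[0,0,0],"xyz":[0,0,-0.085],"grip":255},{"rot":[0,0,0],"xyz":[0,0,-0.115],"grip":255},{"rot":[0,0,0],"xyz":[0,0,-0.13],"grip":255},{"rot":[0,0,0],"xyz":[0,0,-0.135],"grip":255},{"rot":[0,0,0],"xyz":[0,0,-0.135],"grip":255}]'

```text
clock: 7.32
tool_pos: [0.5148, -0.1362, 0.2006]
eef_rot: [0.604, 0.797, 0.001, 0.001]
contact_force: [0.2, 0.2, -0.2]
opening: 0.005
finger_force: 0.0
```

Run:
```python
from h import *
import go
go.to(.135,.2);s=r.get_state()
w=r.snapshot("wrist");t=r.snapshot("top")
cv2.imwrite("pics/w6.png",w[:,:,::-1])
k=mask(w,*RED,(0,0,560,420));n=np.array([go.u[1],-go.u[0]])
for z in(.053,.046):
    d=cast("wrist",k.reshape(-1,2),z,s)[:,:2]-go.b
    print(z,"width",np.ptp(d@n).round(4),"rear",(d@go.u).min().round(4))
cv2.imwrite("pics/top2.png",cv2.resize(np.hstack([t[110:280,150:430]]),None,fx=2,fy=2)[:,:,::-1])
```

```text
7.32 [ 0.5148 -0.1362  0.2006] xyz [-0.0041  0.0025  0.0006] rot [0.0019 0.0007 0.0012] F [ 0.2  0.2 -0.2] 0.005
0.053 width 0.0362 rear 0.1175
0.046 width 0.037 rear 0.115
```

View pics/w6.png

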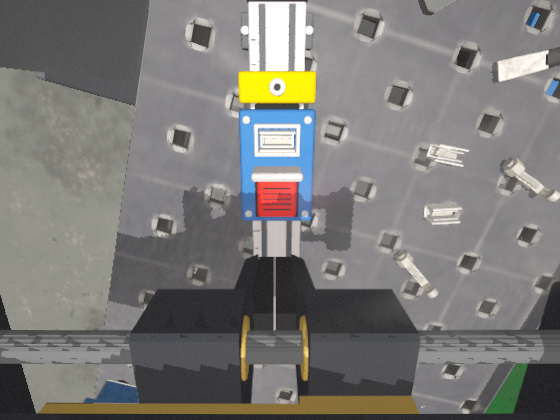

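The wrist view shows the carriage against the yellow stop, the bumper hidden under the stop edge at (277,104), and the part sitting in its nest at (277,140). The measured travel of 136.4 mm matches the prediction, and the bystanders look untouched. The button's apparent width matches "up", but a half-up button would look nearly the same. I'll feel its height with a light touch, well below 6 N.

Emit:
carry_out --plan '[{"rot":[0,0,0],"xyz":[-0.003,0.002,0.03],"grip":255},{"rot":[0,0,0],"xyz":[-0.003,0.002,0.065],"grip":255},{"rot":[0,0,0],"xyz":[-0.003,0.002,0.1],"grip":255},{"rot":[0,0,0],"xyz":[-0.003,0.002,0.125],"grip":255},{"rot":[0,0,0],"xyz":[-0.003,0.002,0.138],"grip":255},{"rot":[0,0,0],"xyz":[-0.003,0.002,0.143],"grip":255},{"rot":[0,0,0],"xyz":[-0.003,0.002,0.143],"grip":255},{"rot":[0,0,0],"xyz":[-0.003,0.002,0.143],"grip":255}]'

```text
clock: 8.08
tool_pos: [0.5168, -0.1386, 0.0564]
eef_rot: [0.604, 0.797, -0.0, -0.0]
contact_force: [0.1, 0.4, 0.4]
opening: 0.004
finger_force: 0.0
```

Emit:
carry_out --plan '[{"rot":[0,0,0],"xyz":[0,0,0.001],"grip":255},{"rot":[0,0,0],"xyz":[0,0,0.002],"grip":255},{"rot":[0,0,0],"xyz":[0,0,0.002],"grip":255}]'

```text
clock: 8.33
tool_pos: [0.5177, -0.139, 0.0554]
eef_rot: [0.604, 0.797, 0.0, 0.001]
contact_force: [-0.5, -0.8, 0.2]
opening: 0.006
finger_force: 0.0
```

Emit:
carry_out --plan '[{"rot":[0,0,0],"xyz":[0,0,0.001],"grip":255},{"rot":[0,0,0],"xyz":[0,0,0.001],"grip":255},{"rot":[0,0,0],"xyz":[0,0,0.001],"grip":255}]'

```text
clock: 8.58
tool_pos: [0.5172, -0.139, 0.0539]
eef_rot: [0.604, 0.797, 0.0, 0.0]
contact_force: [-0.3, 0.4, 0.0]
opening: 0.005
finger_force: 0.0
```

Emit:
carry_out --plan '[{"rot":[0,0,0],"xyz":[0,0,0.0005],"grip":255},{"rot":[0,0,0],"xyz":[0,0,0.0005],"grip":255},{"rot":[0,0,0],"xyz":[0,0,0.0005],"grip":255}]'

```text
clock: 8.83
tool_pos: [0.5172, -0.1389, 0.0535]
eef_rot: [0.604, 0.797, 0.0, 0.0]
contact_force: [-0.0, 0.8, 3.9]
opening: 0.005
finger_force: 1.8
```

Contact at 53.5 mm with 3.9 N, so the button is fully up and locked. I'll retreat and hand in.

Emit:
carry_out --plan '[{"rot":[0,0,0],"xyz":[0,0,-0.01],"grip":255},{"rot":[0,0,0],"xyz":[0,0,-0.03],"grip":255},{"rot":[0,0,0],"xyz":[0,0,-0.06],"grip":255},{"rot":[0,0,0],"xyz":[0,0,-0.09],"grip":255},{"rot":[0,0,0],"xyz":[0,0,-0.11],"grip":255},{"rot":[0,0,0],"xyz":[0,0,-0.12],"grip":255},{"rot":[0,0,0],"xyz":[0,0,-0.12],"grip":255},{"rot":[0,0,0],"xyz":[0,0,-0.12],"grip":255}]'

```text
clock: 9.5
tool_pos: [0.5168, -0.1391, 0.1731]
eef_rot: [0.604, 0.797, -0.0, 0.0]
contact_force: [0.6, -0.5, -0.7]
opening: 0.003
finger_force: 0.0
```

Run:
```python
from h import *
import go
go.to(.13,.17)
print(r.finish_job())
```

```text
9.5 [ 0.5168 -0.1391  0.1731] xyz [-0.0058  0.0013  0.0031] rot [-0.0001  0.0004  0.0005] F [ 0.6 -0.5 -0.7] 0.003
the job is handed in; nothing more can be done
None
```

The carriage is against the yellow end stop after about 136 mm of travel, its button felt fully up at 53.5 mm, the part is still in its nest, and the job was handed in at 9.5 s; no verdict came back.

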